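# Sort the samples and the bush into their trays

### The arm

A 6-joint arm with a two-finger parallel gripper is mounted at the origin on a cart in front of the work surface, level with it; the furniture and walls round the work are solid. World frame = base frame: x ahead of the robot, y to its left, z up, the work surface at z = 0. Lengths are in m, angles in rad, forces in N, time in s.
With the tool pointing down it reaches from about 0.35 to 0.85 m from the base axis. Payload 8.1 kg.
Tool frame: the origin (TCP) lies on the centre line of the jaws, within the pads' length; the fingertips stand robot.finger_overhang ahead of it and the grasp point (between the pads) lies 5 mm behind it (robot.finger_overhang is the distance from the TCP to the fingertips, in m); z points along the fingers, y is the direction in which the jaws open and shut (so a half turn about z gives the same grasp; the last joint's range is limited). The gripper opens to 93 mm and grips with 3 to 60 N. Pads are 15 mm wide; open, the fingers measure 128 mm over their backs; the gripper's body (75 mm by 188 mm) begins 65 mm behind the grasp point.
Start: joints at [-1.215, 0.13, 1.488, -0, 1.523, -0.085], TCP at [0.256, -0.543, 0.233] pointing down, gripper open.
Joint ranges: [-2.96, 2.96], [-0.89, 2.26], [0.02, 2.5], [-1.34, 4.48], [0, 2.73], [-2.66, 2.66]. Speed limits (rad/s): [2.39, 2.39, 2.79, 3.14, 3.14, 3.14].

### API

Orientations are given as a rotation vector (axis times angle).
In Python, from plant import robot gives the robot as it stands. The module is installed in compiled form; this text tells all that it offers.
- The arm moves only by the tool carry_out, never from a script. Its argument "commands" is a list that holds one entry, the list of rows, each a list of 4 numbers: the shift along the tool's x, y, z in cm, then the turn about the tool's z in degrees. In form: [[[tx, ty, tz, roll], ...]]. A call has 1 to 20 rows; each row shifts and turns the commanded pose from where the row before left it, along the tool's axes as they then stand; what a row does not reach is not made up. A row lasts 1/12 s, in which the tool goes at most 41.7 mm and 7.16 degrees, less where a joint would pass 70% of its speed; a pose out of reach is approached as far as the arm can. A call is refused whole if a number of a shift passes 4.17 or a number of a turn 7.16, either way. A call with a gripper value outside its range is refused whole. "claw" is the finger opening in cm, from 0 to 9.3, set as the call begins (left out, the last holds). The fingers move at their own pace and stop on an object; "grip_force" is the grip in N (left out, the last holds). Time passes only in rows, so rows that do not move let the fingers close. It gives the time, the measured TCP pose, the force and the opening at its end, in the units of the state.
- robot.read_state(): the state, without advancing time (a new reading comes with each control period).
- robot.read_camera(name): name is "side" or "top"; returns the picture (420x560x3 uint8, red, green, blue); there is no depth.
- robot.camera_params(name): a dict with "mtx" (3x3 intrinsics, pixels), "R" (3x3) and "t" (3): a world point X has camera coordinates R X + t. Camera axes: x right, y down, z forward; pixel columns grow to the right and rows downward; lengths in m; the calibration is good to about 2 mm. A picture is of the moment at which its call begins. camera_params takes no time and is no camera call.
- robot.close_job(): hands the job in, once; it reports no verdict.
The state is a dict: "t": time; "q": joint angles; "dq": joint speeds; "joint_torque": joint torques, N m; "tool_pos": TCP position; "orientation": TCP orientation; "force": force on the tool from outside, world axes, zero at the start; "wrist_torque": the same for the moment, N m; "opening": finger opening in m.
Only numpy, scipy, OpenCV 4.12 (cv2) and the standard library are available. Lean on these libraries where they do the work, as an engineer would, in place of code of your own. Each camera call takes 0.05 s, during which the arm holds its last target.

### The job

Sort this mixed handful of things: one specimen mount flat in each square pocket of the black carrier (either mount in either pocket), one vial standing in each round well of the grey carrier (either vial in either well), and the steel bush standing on its collar in the smaller bay of the blue tray on the near part of the bench. Set things down rather than dropping them, keep the vials upright all the time, and leave the grease tin and the plug adapter where they are.

Things in the scene. Friction and masses are not known exactly. Their poses are not given: they have to be found in the camera images.
- blue_vial: loose cream plastic sample vial with a blue cap, standing upright. Body 23 mm in diameter up to 39 mm, cap 18 mm in diameter from there to the top at 48 mm; about 30 g. Origin at the centre of its underside, z up along the vial. Grasp round the body or the cap
- white_vial: loose cream plastic sample vial with a white cap, standing upright; same size and origin as the blue-capped one
- black_mount: loose black round specimen mount (a disc), 30 mm in diameter, 18 mm high, lying flat; about 30 g. Origin at the centre of its underside, z up
- cream_mount: loose cream round specimen mount (a disc), 30 mm in diameter, 14 mm high, lying flat; about 30 g. Origin at the centre of its underside, z up
- bush: loose grey steel bush standing on its collar: collar 24 mm in diameter from the underside up to 8 mm, above it a sleeve 18 mm in diameter up to 18 mm, with a hole down the middle; about 30 g. Origin at the centre of its underside, z up. Grasp across the collar, fingertips 1 to 3 mm above the surface it stands on
- mount_carrier: black moulded carrier plate with two square orange-floored pockets. Fixed to the bench. Origin at the centre of its underside, on the bench top, z up; 88 mm along its x, 152 mm along its y, top at 11 mm. The pockets are 56 mm square, centred at x = 0, y = +38 mm and y = -38 mm in its frame; their floors lie 6 mm above the bench, 5 mm below the plate's top
- vial_carrier: grey moulded carrier plate with two round green-floored wells. Fixed to the bench. Origin at the centre of its underside, on the bench top, z up; 88 mm along its x, 152 mm along its y, top at 11 mm. The wells are 44 mm in diameter, centred at x = 0, y = +38 mm and y = -38 mm in its frame; their floors lie 6 mm above the bench, 5 mm below the plate's top
- blue_tray: blue parts tray on the near bench (not the one far back right), 105 x 154 mm over the rim, fixed. Origin: centre of its underside, 4 mm above the bench (on a pad), z up. From there: floor 2 mm thick; walls 2 mm thick at x = +-49, y = +-74 mm, 24 mm high; a cross wall at y = -13 mm, 18 mm high, makes two bays. Smaller bay: 96 mm along x, 59 mm along y, centred at x = 0, y = -43 mm; the larger is centred at y = +30 mm
- grease_tin: loose round white grease tin, 53 mm in diameter, 26 mm high, a bystander to be left alone. Origin at the centre of its underside
- plug_adapter: loose black plug adapter, 44 x 34 x 14 mm, with two silver screws, a bystander to be left alone. Origin on its underside, near the middle
Things that resemble listed ones, but are neither listed nor needed, are in the scene too. What is shaped like the white_vial but yellow is not meant.

How it is judged:
By the outcome, as a careful person would: the job done as asked, in the order asked, and still so for the second after the job is handed in, with the robot touching nothing.
It also fails if it takes over 115 s, if anything falls off the work surface, if the arm or the gripper's body presses on something with over 40 N, if the wrist force passes 120 N, or if a joint passes its speed limit or range.

## Working session

There is one attempt and no reset: what is moved stays moved. The work goes in short steps, Python scripts to look and compute and a tool call to move; the robot and the scene stay as the last step left them, time stands still between calls to the robot, and variables do not carry over. Pictures are saved under pics/ and viewed, and the job is handed in when it is done.

Besides the shell and the picture viewer there is one more tool, called after "Request:" by a JSON object that holds its "op" and its "data", one argument or row to a line. carry_out: Moves the arm, as the interface text tells. Its arguments: {"type":"object","properties":{"commands":{"type":"array","items":{"type":"array","items":{"type":"array","items":{"type":"number"}}}},"claw":{"type":"number"},"grip_force":{"type":"number"}},"required":["commands"]}

```bash
mkdir -p pics; python3 - <<'E'
from plant import robot
import cv2
s=robot.read_state();print({k:s[k] for k in('t','tool_pos','orientation','force','opening')},robot.finger_overhang)
for n in('top','side'):
    im=robot.read_camera(n);cv2.imwrite(f'pics/{n}0.png',im[:,:,::-1]);p=robot.camera_params(n);print(n,p)
E
```

```text
{'t': 0.0, 'tool_pos': array([ 0.25583684, -0.5421122 ,  0.23161174]), 'orientation': array([-3.06381043e+00, -6.86487187e-01,  3.86740280e-04]), 'force': array([ 0.16675705,  0.24652436, -0.04334832]), 'opening': 0.09312833271462972} 0.014
top {'mtx': array([[450.85490907,   0.        , 286.33933339],
       [  0.        , 450.85490907, 202.72289027],
       [  0.        ,   0.        ,   1.        ]]), 'R': array([[-0.0240803 , -0.99961017,  0.01412933],
       [-0.99362996,  0.02237506, -0.11044849],
       [ 0.11008929, -0.01669896, -0.99378141]]), 't': array([0.00497343, 0.47496246, 1.01729857])}
side {'mtx': array([[479.9971812 ,   0.        , 279.46503609],
       [  0.        , 479.9971812 , 204.40564459],
       [  0.        ,   0.        ,   1.        ]]), 'R': array([[-0.37365859,  0.92748288,  0.01244067],
       [ 0.74979105,  0.30991277, -0.5846088 ],
       [-0.54607018, -0.2091162 , -0.81121993]]), 't': array([ 0.15733505, -0.33238804,  1.37381054])}
```

View pics/top0.png

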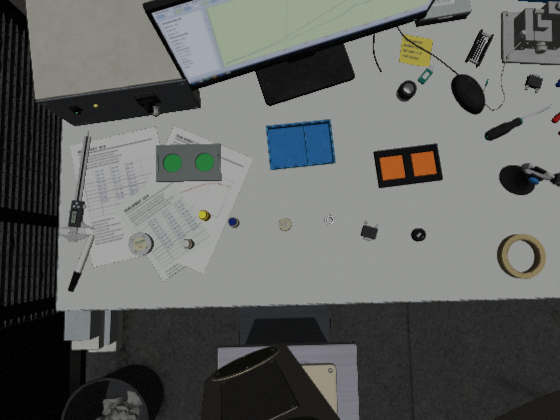

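View pics/side0.png

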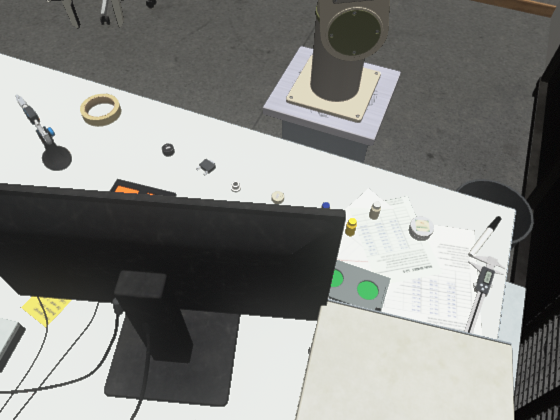

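```bash
cat > h.py <<'E'
import numpy as np,cv2
from plant import robot
def pix2w(n,uv,z):
    p=robot.camera_params(n);d=p['R'].T@np.linalg.solve(p['mtx'],[uv[0],uv[1],1.]);c=-p['R'].T@p['t'];return (c+d*(z-c[2])/d[2])[:2]
def proj(n,X):
    p=robot.camera_params(n);x=p['mtx']@(p['R']@np.array(X,float)+p['t']);return x[:2]/x[2]
def grab(n,f,crop=None,s=1):
    im=robot.read_camera(n)[:,:,::-1].copy();cv2.imwrite(f'raw_{n}.png',im)
    if crop: a,b,c,d=crop;im=im[b:d,a:c]
    im=cv2.resize(im,None,fx=s,fy=s,interpolation=cv2.INTER_CUBIC);cv2.imwrite('pics/'+f,im);return im
E
python3 - <<'E'
import cv2
im=cv2.imread('pics/top0.png')
cv2.imwrite('pics/a1.png',cv2.resize(im[190:265,120:310],None,fx=4,fy=4,interpolation=2))
cv2.imwrite('pics/a2.png',cv2.resize(im[190:265,260:450],None,fx=4,fy=4,interpolation=2))
cv2.imwrite('pics/a3.png',cv2.resize(im[110:200,250:450],None,fx=4,fy=4,interpolation=2))
im=cv2.imread('pics/side0.png')
cv2.imwrite('pics/a4.png',cv2.resize(im[130:250,150:300],None,fx=4,fy=4,interpolation=2))
cv2.imwrite('pics/a5.png',cv2.resize(im[180:310,300:450],None,fx=4,fy=4,interpolation=2))
cv2.imwrite('pics/a6.png',cv2.resize(cv2.imread('pics/top0.png')[130:200,140:240],None,fx=5,fy=5,interpolation=2))
E
```

```text
(no output)
```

View pics/a1.png

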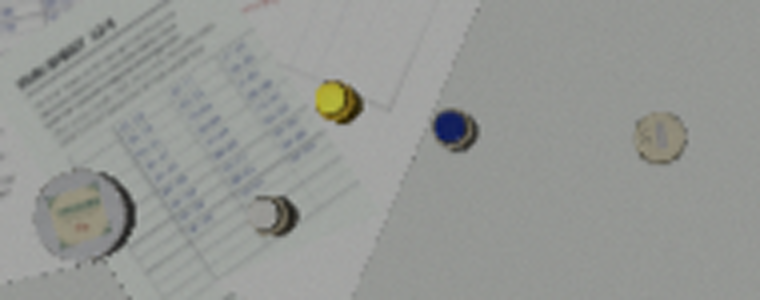

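View pics/a2.png

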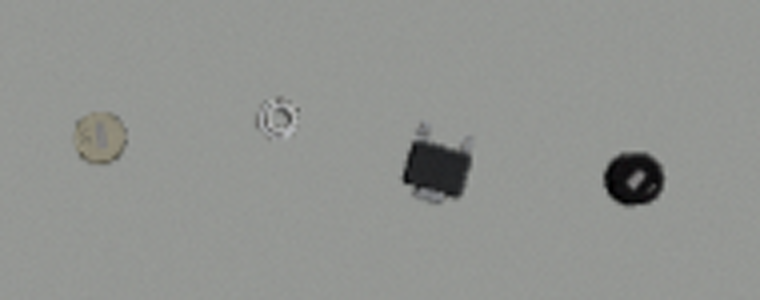

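View pics/a3.png

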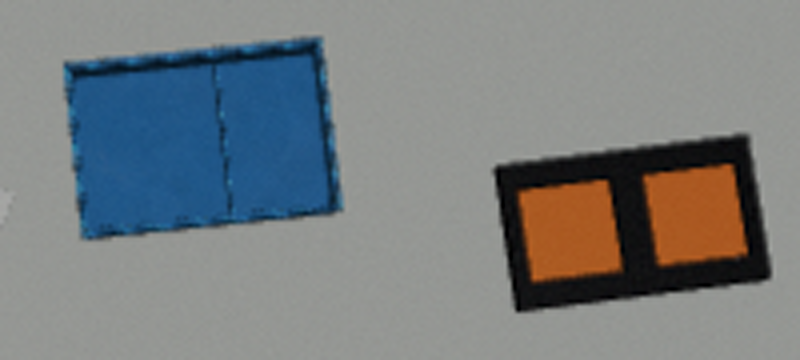

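View pics/a4.png

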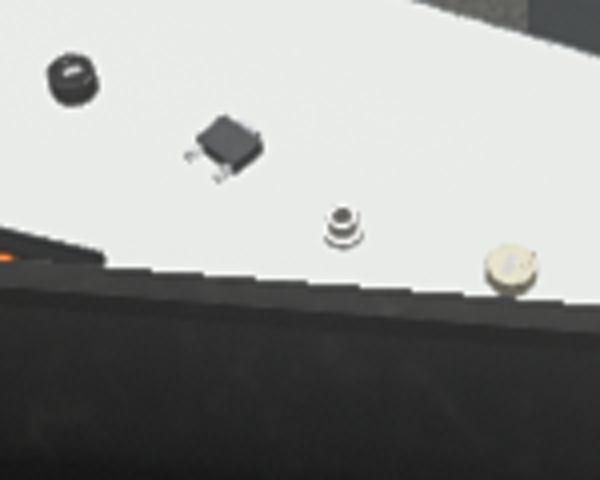

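View pics/a5.png

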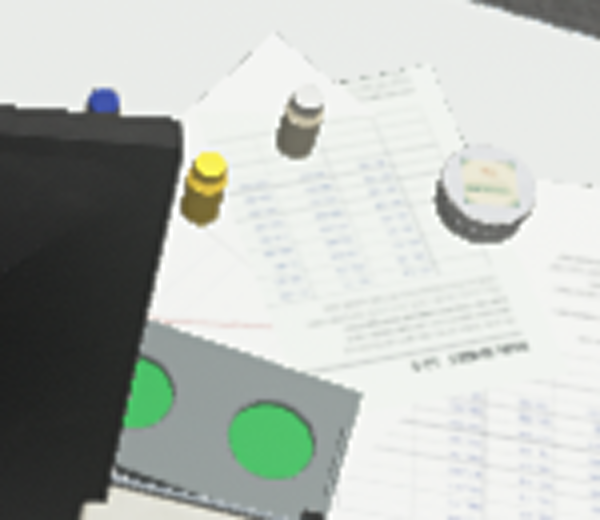

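View pics/a6.png

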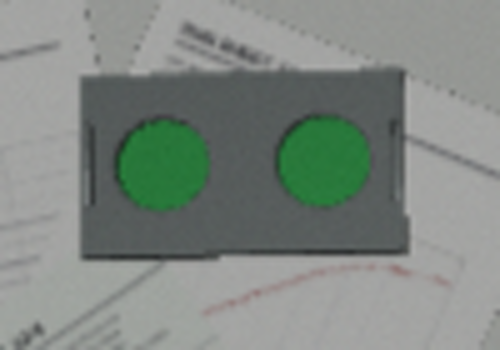

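```bash
cat > m.py <<'E'
from h import *
from scipy.optimize import least_squares
th=np.linspace(0,2*np.pi,60)
def hullc(n,x,y,prof):
    pts=[proj(n,(x+r*np.cos(t),y+r*np.sin(t),z)) for r,z in prof for t in th]
    h=cv2.convexHull(np.array(pts,np.float32));m=cv2.moments(h);return np.array([m['m10']/m['m00'],m['m01']/m['m00']]),m['m00']
def fit(n,c,prof,x0):
    return least_squares(lambda p:hullc(n,p[0],p[1],prof)[0]-c,x0).x
def seg(im,box,f):
    a,b,c,d=box;h=im[b:d,a:c];m=f(h.astype(int)).astype(np.uint8)
    k,l,st,ce=cv2.connectedComponentsWithStats(m,connectivity=8);i=1+np.argmax(st[1:,4]);return ce[i]+[a,b],st[i,4]
E
python3 - <<'E'
from m import *
T=cv2.imread('pics/top0.png');S=cv2.imread('pics/side0.png')
gr=lambda h:abs(h-np.median(h.reshape(-1,3),0)).sum(2)
for n,f,b in(('top',T,(404,220,436,250)),('side',S,(158,138,180,160))):
    c,a=seg(f,b,lambda h:gr(h)>90);p=[(.015,0),(.015,.018)];x=fit(n,c,p,[.4,-.3]);print('black',n,c,a,x,hullc(n,*x,p)[1])
for n,f,b in(('top',T,(270,210,300,240)),('side',S,(267,188,292,208))):
    c,a=seg(f,b,lambda h:gr(h)>22);p=[(.015,0),(.015,.014)];x=fit(n,c,p,[.4,0]);print('cream',n,c,a,x,hullc(n,*x,p)[1])
for n,f,b in(('top',T,(318,207,342,232)),('side',S,(225,178,246,196))):
    c,a=seg(f,b,lambda h:cv2.morphologyEx((gr(h)>24).astype(np.uint8),cv2.MORPH_CLOSE,np.ones((5,5))));p=[(.012,0),(.012,.008),(.009,.018)];x=fit(n,c,p,[.4,0]);print('bush',n,c,a,x,hullc(n,*x,p)[1])
for n,f,b in(('top',T,(222,212,246,234)),('side',S,(318,198,334,215))):
    c,a=seg(f,b,lambda h:(h[:,:,0]-h[:,:,2])>40);p=[(.009,.048)] if n=='top' else [(.009,.048),(.009,.042)];x=fit(n,c,p,[.4,0]);print('blue',n,c,a,x,hullc(n,*x,p)[1])
# white cap manual
u=lambda x,o,s:(x+.5)/s-.5+o
print('white top',pix2w('top',(u(264,120,4),u(214,190,4)),.048), 'side',pix2w('side',(u(308,300,4),u(96,180,4)),.048))
print('yellow',pix2w('top',(u(331,120,4),u(99,190,4)),.048),'tin',pix2w('top',(u(80,120,4),u(215,190,4)),.026))
# orange pockets
for i,b in enumerate([(376,150,408,184),(409,146,440,180)]):
    c,a=seg(T,b,lambda h:h[:,:,2]-h[:,:,0]>70);print('pocket',c,a,pix2w('top',c,.006))
for i,b in enumerate([(160,150,187,176),(190,150,218,176)]):
    c,a=seg(T,b,lambda h:h[:,:,1]-h[:,:,2]>50);print('well',c,a,pix2w('top',c,.006))
for nm,pt in dict(tl=(66,63),tr=(322,38),br=(342,211),bl=(84,239),dt=(214,66),db=(231,218)).items():
    print(nm,pix2w('top',(u(pt[0],250,4),u(pt[1],110,4)),.028 if nm[0]!='d' else .022))
# bodies for white vial
p=robot.camera_params('top');print(-p['R'].T@p['t'])
E
```

```text
Traceback (most recent call last):
  File "m.py", line 8, in fit
    return least_squares(lambda p:hullc(n,p[0],p[1],prof)[0]-c,x0).x
           ~~~~~~~~~~~~~^^^^^^^^^^^^^^^^^^^^^^^^^^^^^^^^^^^^^^^^^^
  File "m.py", line 8, in <lambda>
    return least_squares(lambda p:hullc(n,p[0],p[1],prof)[0]-c,x0).x
                                  ~~~~~^^^^^^^^^^^^^^^^^^
  File "m.py", line 5, in hullc
    pts=[proj(n,(x+r*np.cos(t),y+r*np.sin(t),z)) for r,z in prof for t in th]
         ~~~~^^^^^^^^^^^^^^^^^^^^^^^^^^^^^^^^^^^
  File "h.py", line 6, in proj
    p=robot.camera_params(n);x=p['mtx']@(p['R']@np.array(X,float)+p['t']);return x[:2]/x[2]
ValueError: time passes only in moves, steps and waits
```

```bash
python3 - <<'E'
import re
s=open('h.py').read()
s=s.replace("def pix2w","import os,pickle\nif not os.path.exists('cam.pkl'): pickle.dump({n:robot.camera_params(n) for n in('top','side')},open('cam.pkl','wb'))\nCP=pickle.load(open('cam.pkl','rb'))\ndef pix2w").replace("robot.camera_params(n);","CP[n];")
open('h.py','w').write(s)
s=open('m.py').read().replace("-c,x0)","-c,x0,diff_step=1e-2)");open('m.py','w').write(s)
E
cat > meas.py <<'E'
from m import *
T=cv2.imread('pics/top0.png');S=cv2.imread('pics/side0.png')
gr=lambda h:abs(h-np.median(h.reshape(-1,3),0)).sum(2)
for n,f,b in(('top',T,(404,220,436,250)),('side',S,(158,138,180,160))):
    c,a=seg(f,b,lambda h:gr(h)>90);p=[(.015,0),(.015,.018)];x=fit(n,c,p,[.4,-.3]);print('black',n,c,a,x,hullc(n,*x,p)[1])
for n,f,b in(('top',T,(270,210,300,240)),('side',S,(267,188,292,208))):
    c,a=seg(f,b,lambda h:gr(h)>22);p=[(.015,0),(.015,.014)];x=fit(n,c,p,[.4,.01]);print('cream',n,c,a,x,hullc(n,*x,p)[1])
for n,f,b in(('top',T,(318,207,342,232)),('side',S,(225,178,246,196))):
    c,a=seg(f,b,lambda h:cv2.morphologyEx((gr(h)>24).astype(np.uint8),cv2.MORPH_CLOSE,np.ones((5,5))));p=[(.012,0),(.012,.008),(.009,.018)];x=fit(n,c,p,[.4,.01]);print('bush',n,c,a,x,hullc(n,*x,p)[1])
for n,f,b in(('top',T,(222,212,246,234)),('side',S,(318,198,334,215))):
    c,a=seg(f,b,lambda h:(h[:,:,0]-h[:,:,2])>40);p=[(.009,.048)] if n=='top' else [(.009,.048),(.009,.042)];x=fit(n,c,p,[.4,.01]);print('blue',n,c,a,x,hullc(n,*x,p)[1])
u=lambda x,o,s:(x+.5)/s-.5+o
print('white top',pix2w('top',(u(264,120,4),u(214,190,4)),.048), 'side',pix2w('side',(u(308,300,4),u(96,180,4)),.048))
print('yellow',pix2w('top',(u(331,120,4),u(99,190,4)),.048),'tin',pix2w('top',(u(80,120,4),u(215,190,4)),.026))
for i,b in enumerate([(376,150,408,184),(409,146,440,180)]):
    c,a=seg(T,b,lambda h:h[:,:,2]-h[:,:,0]>70);print('pocket',c,a,pix2w('top',c,.006))
for i,b in enumerate([(160,150,187,176),(190,150,218,176)]):
    c,a=seg(T,b,lambda h:h[:,:,1]-h[:,:,2]>50);print('well',c,a,pix2w('top',c,.006))
for nm,pt in dict(tl=(66,63),tr=(322,38),br=(342,211),bl=(84,239),dt=(214,66),db=(231,218)).items():
    print(nm,pix2w('top',(u(pt[0],250,4),u(pt[1],110,4)),.028 if nm[0]!='d' else .022))
p=CP['top'];print(-p['R'].T@p['t'])
E
python3 meas.py
```

```text
black top [418.0952381  234.20833333] 168 [ 0.39565418 -0.31329648] 158.3748904550448
black side [167.74172185 149.62913907] 151 [ 0.3956437  -0.31558967] 142.06859892280772
cream top [284.64968153 224.29936306] 157 [ 0.42617639 -0.0012106 ] 133.17412742599845
cream side [277.57805907 200.32489451] 237 [0.43554007 0.00094838] 147.46200308552943
bush top [329.02083333 219.30208333] 96 [ 0.43581259 -0.10609784] 85.49020341946743
bush side [235.30107527 186.94623656] 93 [ 0.43702092 -0.10798222] 93.46340207906906
blue top [232.         221.24390244] 41 [0.43335235 0.11763497] 50.08108200598508
blue side [325.58974359 204.66666667] 39 [0.43151845 0.115246  ] 53.553618669044226
white top [0.38671388 0.22170272] side [0.38713279 0.22079921]
yellow [0.45038871 0.18411091] tin [0.38921151 0.33087744]
pocket [392.06756757 167.17760618] 518 [ 0.55691788 -0.26101863]
pocket [423.3961165  163.27572816] 515 [ 0.56478126 -0.33672281]
well [172.19433198 162.63562753] 247 [0.57905764 0.26229159]
well [204.32270916 161.8685259 ] 251 [0.5792957  0.18619268]
tl [0.65898999 0.03710334]
tr [ 0.67110962 -0.11429117]
br [ 0.56706342 -0.12237784]
bl [0.55369842 0.02864252]
dt [ 0.65714524 -0.05034516]
db [ 0.56547426 -0.05774888]
[0.36006302 0.011332   1.06336102]
```

```bash
python3 - <<'E'
import cv2
im=cv2.imread('pics/top0.png')
cv2.imwrite('pics/b1.png',cv2.resize(im[0:130,20:220],None,fx=4,fy=4,interpolation=2))
cv2.imwrite('pics/b2.png',cv2.resize(im[0:130,240:440],None,fx=4,fy=4,interpolation=2))
from h import *
P=[CP[n]['mtx']@np.c_[CP[n]['R'],CP[n]['t']] for n in('top','side')]
def tri(a,b):
    X=cv2.triangulatePoints(P[0],P[1],np.array(a,float),np.array(b,float));X=X[:3,0]/X[3];print(X,proj('top',X),proj('side',X))
tri((148,8),(343,211));tri((193,88),(318,315))
tri((199,106),(320,305))
for z in(0,.1,.2,.3):print(z,[pix2w('top',p,z).round(3) for p in((193,88),(300,60),(430,18),(199,106),(50,122))])
E
```

```text
[0.71737947 0.19569409 0.44156929] [147.34396905   8.20708534] [342.27175707 210.99248387]
[0.71797866 0.1909516  0.12101256] [192.96858248  88.01052033] [317.96402332 314.99896783]
[0.68666601 0.18468733 0.09289824] [198.26254156 106.24220227] [319.17624542 304.97454986]
0 [array([0.764, 0.214]), array([ 0.83 , -0.049]), array([ 0.934, -0.377]), array([0.719, 0.199]), array([0.686, 0.557])]
0.1 [array([0.726, 0.195]), array([ 0.786, -0.043]), array([ 0.88, -0.34]), array([0.685, 0.182]), array([0.655, 0.505])]
0.2 [array([0.688, 0.176]), array([ 0.742, -0.037]), array([ 0.826, -0.304]), array([0.651, 0.164]), array([0.625, 0.454])]
0.3 [array([0.65 , 0.157]), array([ 0.698, -0.032]), array([ 0.772, -0.267]), array([0.617, 0.146]), array([0.594, 0.403])]
```

View pics/b1.png

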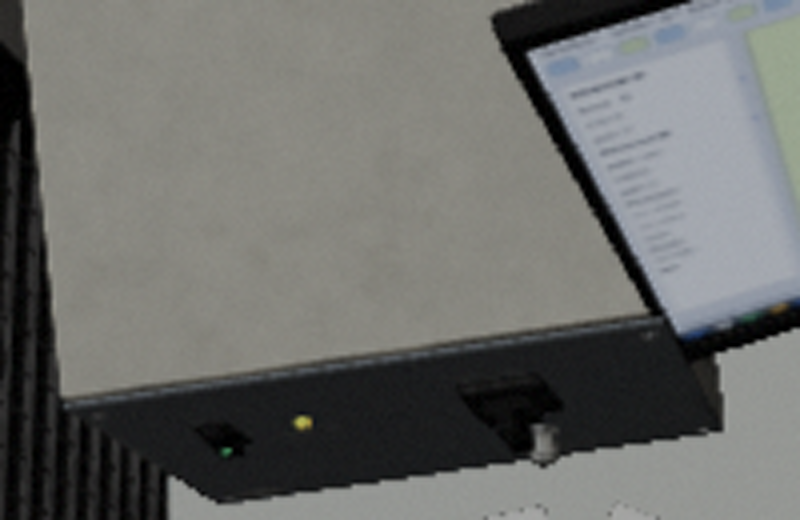

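View pics/b2.png

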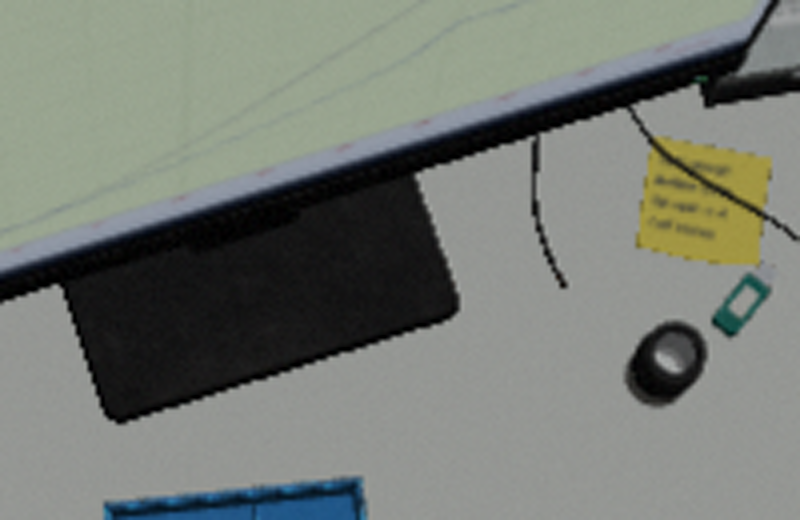

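Request:
{"op": "carry_out", "data": {
  "commands": [
    [[0, 0, 0, 6.3], [0, 0, 0, 6.3], [0, 0, 0, 6.3], [0, 0, 0, 6.3], [1.74, -2.85, 0.6, 0], [1.74, -2.85, 0.6, 0], [1.74, -2.85, 0.6, 0], [1.74, -2.85, 0.6, 0], [1.74, -2.85, 0.6, 0], [1.74, -2.85, 0.6, 0], [1.74, -2.85, 0.6, 0], [1.74, -2.85, 0.6, 0], [0, 0, 0, 0], [0, 0, 0, 0]]
  ],
  "claw": 7,
  "grip_force": 15
}}

```text
t: 1.27
tool_pos: [0.3953, -0.3129, 0.1839]
orientation: [-3.141, -0.007, 0.002]
force: [0.1, -0.2, 0.6]
opening: 0.0699
```

Request:
{"op": "carry_out", "data": {
  "commands": [
    [[0, 0.14, 2.5, 0], [0, 0, 2.5, 0], [0, 0, 2.5, 0], [0, 0, 2.5, 0], [0, 0, 2.5, 0], [0, 0, 1.5, 0], [0, 0, 1.0, 0], [0, 0, 0.8, 0], [0, 0, 0.5, 0], [0, 0, 0, 0], [0, 0, 0, 0]]
  ]
}}

```text
t: 2.18
tool_pos: [0.3953, -0.3166, 0.0224]
orientation: [3.141, 0.001, 0.001]
force: [-0.3, -1.0, -0.5]
opening: 0.0701
```

```bash
python3 - <<'E'
from h import *
grab('side','c1.png',(110,80,260,200),5)
E
```

```text
(no output)
```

View pics/c1.png

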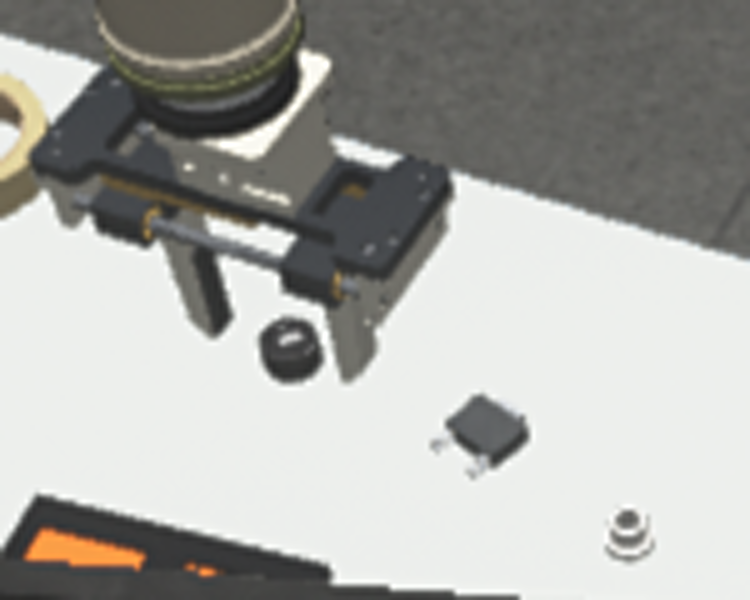

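Request:
{"op": "carry_out", "data": {
  "commands": [
    [[0, 0, 0, 0], [0, 0, 0, 0], [0, 0, 0, 0], [0, 0, 0, 0], [0, 0, 0, 0], [0, 0, 0, 0], [0, 0, 0, 0], [0, 0, 0, 0]]
  ],
  "claw": 2,
  "grip_force": 15
}}

```text
t: 2.9
tool_pos: [0.395, -0.3159, 0.0217]
orientation: [-3.142, -0.002, -0.0]
force: [-0.6, 0.6, 1.1]
opening: 0.03
```

Request:
{"op": "carry_out", "data": {
  "commands": [
    [[0, 0, -2.0, 0], [0, 0, -3.0, 0], [0, 0, -2.0, 0], [2.83, 0.35, 0, 0], [2.83, 0.35, 0, 0], [2.83, 0.35, 0, 0], [2.83, 0.35, 0, 0], [2.83, 0.35, 0, 0], [2.83, 0.35, 0, 0], [0, 0, 0, 0], [0, 0, 0, 0], [0, 0, 2.5, 0], [0, 0, 1.5, 0], [0, 0, 1.0, 0], [0, 0, 0, 0]]
  ]
}}

```text
t: 4.15
tool_pos: [0.5618, -0.3352, 0.0378]
orientation: [-3.138, -0.001, 0.008]
force: [-0.2, 0.1, -1.1]
opening: 0.0298
```

```bash
python3 - <<'E'
from h import *
grab('side','c2.png',(60,110,220,230),5)
s=robot.read_state();print(s['tool_pos'],s['opening'])
E
```

```text
[ 0.56282751 -0.33583477  0.03962285] 0.02975998049552334
```

View pics/c2.png

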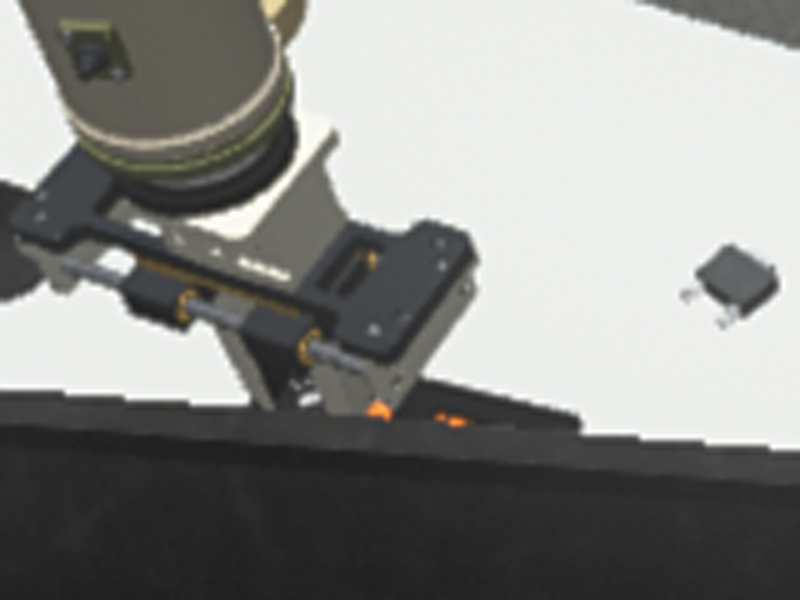

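Request:
{"op": "carry_out", "data": {
  "commands": [
    [[0, 0, 0.8, 0], [0, 0, 0.4, 0], [0, 0, 0.2, 0], [0, 0, 0, 0], [0, 0, 0, 0], [0, 0, 0, 0]]
  ]
}}

```text
t: 4.7
tool_pos: [0.5651, -0.3369, 0.028]
orientation: [3.141, 0.002, 0.001]
force: [-0.6, 0.5, -0.7]
opening: 0.0298
```

Request:
{"op": "carry_out", "data": {
  "commands": [
    [[0, 0, 0, 0], [0, 0, 0, 0], [0, 0, 0, 0], [0, 0, -1.0, 0], [0, 0, -2.5, 0], [0, 0, -3.0, 0], [0, 0, -2.5, 0], [0, 0, 0, 0]]
  ],
  "claw": 4
}}

```text
t: 5.37
tool_pos: [0.5682, -0.339, 0.1259]
orientation: [3.135, 0.002, 0.014]
force: [0.4, -1.9, 0.9]
opening: 0.0399
```

Request:
{"op": "carry_out", "data": {
  "commands": [
    [[-1.39, -3.36, 0, 0], [-1.39, -3.36, 0, 0], [-1.39, -3.36, 0, 0], [-1.39, -3.36, 0, 0], [-1.39, -3.36, 0, 0], [-1.39, -3.36, 0, 0], [-1.39, -3.36, 0, 0], [-1.39, -3.36, 0, 0], [-1.39, -3.36, 0, 0], [-1.39, -3.36, 0, 0], [0, 0, 0, 0], [0, 0, 0, 0], [0, 0, 0, 0]]
  ],
  "claw": 7
}}

```text
t: 6.45
tool_pos: [0.426, -0.001, 0.1183]
orientation: [3.141, 0.003, 0.002]
force: [0.2, -0.1, 0.0]
opening: 0.0697
```

```bash
python3 - <<'E'
from h import *
grab('top','d1.png',(250,120,450,270),4)
s=robot.read_state();print(s['tool_pos'],s['opening'])
E
```

```text
[ 0.42609294 -0.00146282  0.11820108] 0.07020578568556197
```

View pics/d1.png

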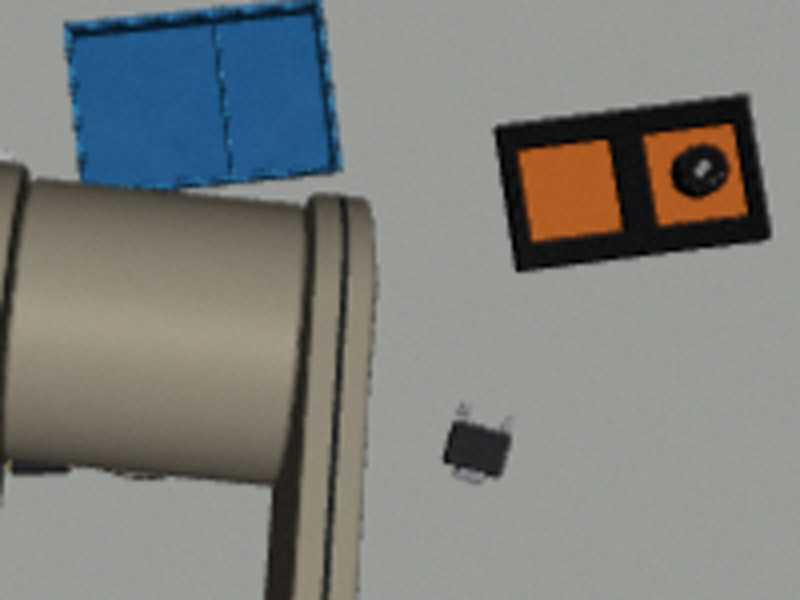

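The black mount, at (425,163) in the full picture, lies in the right pocket. Next is the cream mount.

Request:
{"op": "carry_out", "data": {
  "commands": [
    [[0, 0, 2.0, 0], [0, 0, 2.5, 0], [0, 0, 2.0, 0], [0, 0, 1.5, 0], [0, 0, 1.0, 0], [0, 0, 0.6, 0], [0, 0, 0, 0], [0, 0, 0, 0], [0, 0, 0, 0]]
  ]
}}

```text
t: 7.25
tool_pos: [0.4265, -0.0012, 0.0227]
orientation: [3.141, 0.001, 0.002]
force: [0.3, 0.4, 0.2]
opening: 0.0701
```

Request:
{"op": "carry_out", "data": {
  "commands": [
    [[0, 0, 0, 0], [0, 0, 0, 0], [0, 0, 0, 0], [0, 0, 0, 0], [0, 0, 0, 0], [0, 0, 0, 0], [0, 0, 0, 0], [0, 0, 0, 0]]
  ],
  "claw": 2
}}

```text
t: 7.92
tool_pos: [0.4255, -0.0008, 0.0217]
orientation: [-3.142, -0.002, -0.0]
force: [-0.1, 0.8, 0.7]
opening: 0.0298
```

Request:
{"op": "carry_out", "data": {
  "commands": [
    [[0, 0, -2.0, 0], [0, 0, -3.0, 0], [0, 0, -3.0, 0], [1.64, 3.25, 0, 0], [1.64, 3.25, 0, 0], [1.64, 3.25, 0, 0], [1.64, 3.25, 0, 0], [1.64, 3.25, 0, 0], [1.64, 3.25, 0, 0], [1.64, 3.25, 0, 0], [1.64, 3.25, 0, 0], [0, 0, 0, 0], [0, 0, 0, 0], [0, 0, 2.5, 0], [0, 0, 2.0, 0], [0, 0, 1.0, 0], [0, 0, 0.5, 0], [0, 0, 0, 0], [0, 0, 0, 0]]
  ]
}}

```text
t: 9.5
tool_pos: [0.5572, -0.2604, 0.0424]
orientation: [3.141, 0.002, 0.001]
force: [0.4, 0.7, -0.1]
opening: 0.0293
```

Request:
{"op": "carry_out", "data": {
  "commands": [
    [[0, 0, 0.8, 0], [0, 0, 0.4, 0], [0, 0, 0.2, 0], [0, 0, 0, 0], [0, 0, 0, 0], [0, 0, 0, 0]]
  ]
}}

```text
t: 10.0
tool_pos: [0.557, -0.2608, 0.0277]
orientation: [3.142, 0.001, 0.0]
force: [0.2, -0.3, 0.5]
opening: 0.0298
```

Request:
{"op": "carry_out", "data": {
  "commands": [
    [[0, 0, 0, 0], [0, 0, 0, 0], [0, 0, 0, 0], [0, 0, -1.0, 0], [0, 0, -2.5, 0], [0, 0, -3.0, 0], [0, 0, -3.5, 0], [0, 0, 0, 0], [0, 0, 0, 0]]
  ],
  "claw": 4
}}

```text
t: 10.75
tool_pos: [0.5592, -0.262, 0.1321]
orientation: [3.138, 0.002, 0.01]
force: [-0.3, 0.6, 1.0]
opening: 0.0404
```

Request:
{"op": "carry_out", "data": {
  "commands": [
    [[-1.0, -2.84, 0, 0], [-1.0, -2.84, 0, 0], [-1.0, -2.84, 0, 0], [-1.0, -2.84, 0, 0], [-1.0, -2.84, 0, 0], [-1.0, -2.84, 0, 0], [-1.0, -2.84, 0, 0], [-1.0, -2.84, 0, 0], [-1.0, -2.84, 0, 0], [-1.0, -2.84, 0, 0], [-1.0, -2.84, 0, 0], [-1.0, -2.84, 0, 0], [-1.0, -2.84, 0, 0], [-1.0, -2.84, 0, 0], [-1.0, -2.84, 0, 0], [-1.0, -2.84, 0, 0], [-1.0, -2.84, 0, 0], [0, 0, 0, 0], [0, 0, 0, 0], [0, 0, 0, 0]]
  ],
  "claw": 6
}}

```text
t: 12.42
tool_pos: [0.386, 0.2214, 0.127]
orientation: [3.141, 0.003, -0.002]
force: [0.0, -0.5, 0.7]
opening: 0.0599
```

```bash
python3 - <<'E'
from h import *
grab('top','e1.png',(340,120,460,210),5)
grab('side','e2.png',(290,130,450,250),5)
s=robot.read_state();print(s['tool_pos'],s['opening'])
E
```

```text
[0.38660232 0.22087942 0.12726318] 0.059859960830125535
```

View pics/e1.png

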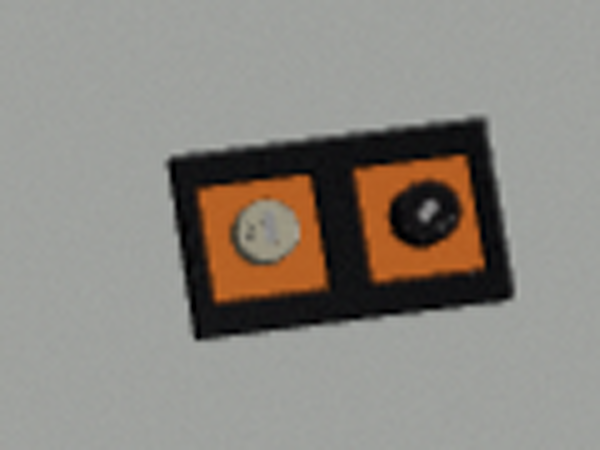

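View pics/e2.png

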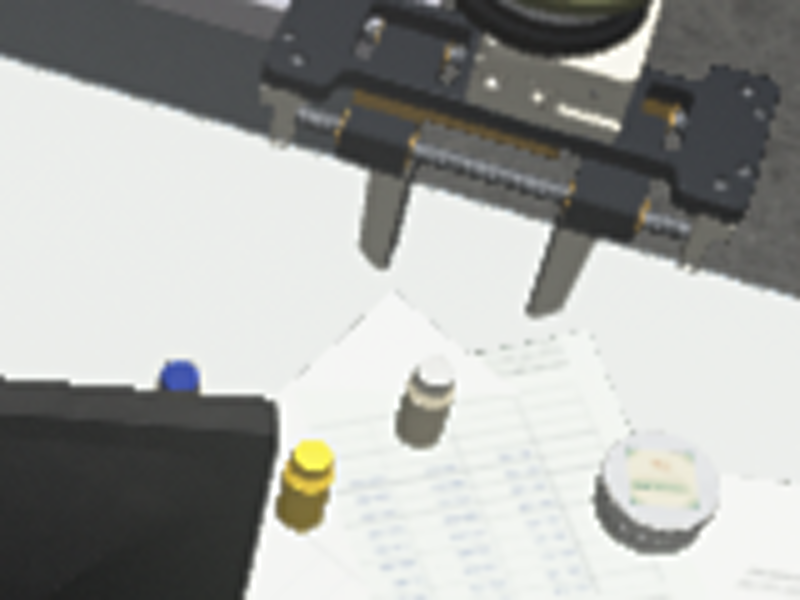

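Both mounts lie flat in their pockets: cream at (393,166) and black at (425,163). The gripper is above the white-capped vial at side (375,211), so I go down to it.

Request:
{"op": "carry_out", "data": {
  "commands": [
    [[0, 0, 2.0, 0], [0, 0, 2.5, 0], [0, 0, 2.5, 0], [0, 0, 1.5, 0], [0, 0, 1.0, 0], [0, 0, 0.6, 0], [0, 0, 0, 0], [0, 0, 0, 0], [0, 0, 0, 0]]
  ]
}}

```text
t: 13.27
tool_pos: [0.3876, 0.2221, 0.0278]
orientation: [-3.141, -0.001, -0.003]
force: [-0.2, 0.0, -0.4]
opening: 0.06
```

```bash
python3 - <<'E'
from h import *
grab('side','e3.png',(290,130,450,250),5)
E
```

```text
(no output)
```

View pics/e3.png

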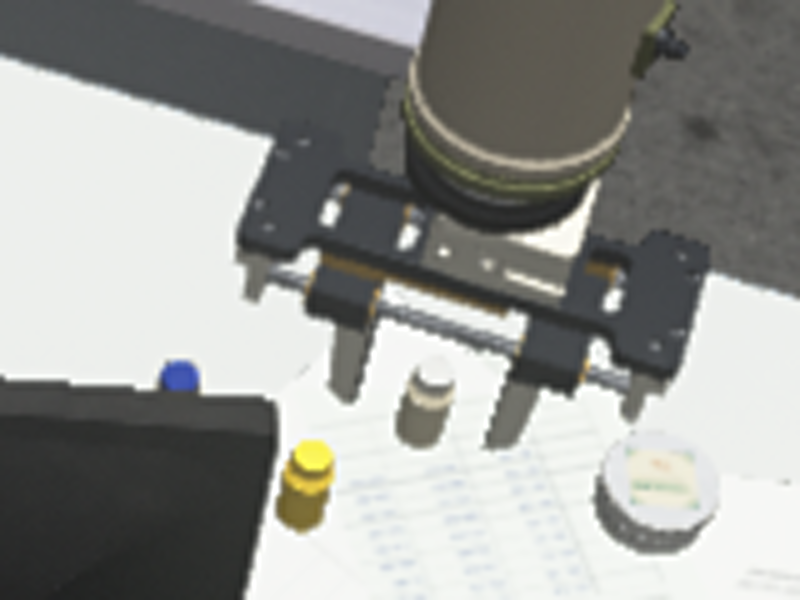

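Request:
{"op": "carry_out", "data": {
  "commands": [
    [[0, 0, 0, 0], [0, 0, 0, 0], [0, 0, 0, 0], [0, 0, 0, 0], [0, 0, 0, 0], [0, 0, 0, 0], [0, 0, 0, 0], [0, 0, 0, 0]]
  ],
  "claw": 1.5
}}

```text
t: 13.98
tool_pos: [0.3865, 0.2219, 0.0267]
orientation: [-3.142, -0.002, 0.0]
force: [0.0, -0.3, 0.6]
opening: 0.0226
```

Request:
{"op": "carry_out", "data": {
  "commands": [
    [[0, 0, -1.5, 0], [0, 0, -2.5, 0], [0, 0, -2.0, 0], [0, 0, -1.0, 0], [2.4, -0.5, 0, 0], [2.4, -0.5, 0, 0], [2.4, -0.5, 0, 0], [2.4, -0.5, 0, 0], [2.4, -0.5, 0, 0], [2.4, -0.5, 0, 0], [2.4, -0.5, 0, 0], [2.4, -0.5, 0, 0], [0, 0, 0, 0], [0, 0, 0, 0], [0, 0, 2.0, 0], [0, 0, 2.0, 0], [0, 0, 1.0, 0], [0, 0, 0, 0], [0, 0, 0, 0]]
  ]
}}

```text
t: 15.57
tool_pos: [0.5772, 0.2618, 0.0461]
orientation: [3.141, 0.002, -0.003]
force: [0.4, 0.5, -1.3]
opening: 0.0222
```

```bash
python3 - <<'E'
from h import *
grab('side','e4.png',(300,190,460,310),5)
s=robot.read_state();print(s['tool_pos'],s['opening'])
E
```

```text
[0.57825742 0.26215422 0.04734359] 0.02298150309961583
```

View pics/e4.png

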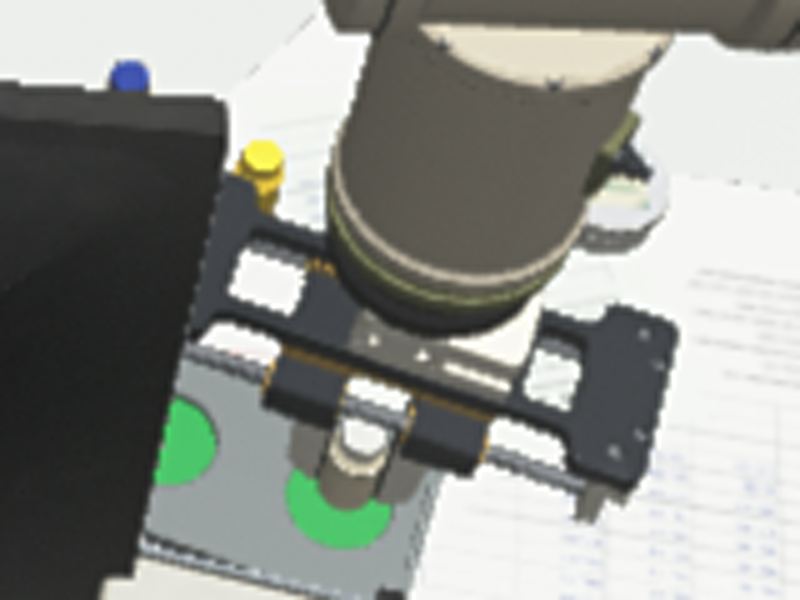

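Request:
{"op": "carry_out", "data": {
  "commands": [
    [[0.05, 0, 0.7, 0], [0, 0, 0.4, 0], [0, 0, 0.2, 0], [0, 0, 0.1, 0], [0, 0, 0, 0], [0, 0, 0, 0], [0, 0, 0, 0]]
  ]
}}

```text
t: 16.2
tool_pos: [0.579, 0.2621, 0.0327]
orientation: [-3.141, -0.001, -0.0]
force: [-1.5, -0.8, -0.4]
opening: 0.0228
```

```bash
python3 - <<'E'
from h import *
grab('side','e5.png',(300,190,460,310),5)
s=robot.read_state();print(s['tool_pos'],s['opening'],s['force'])
E
```

```text
[0.57902623 0.26209586 0.03271024] 0.02271345000077124 [-0.35147179  0.15628891 -0.49593787]
```

View pics/e5.png

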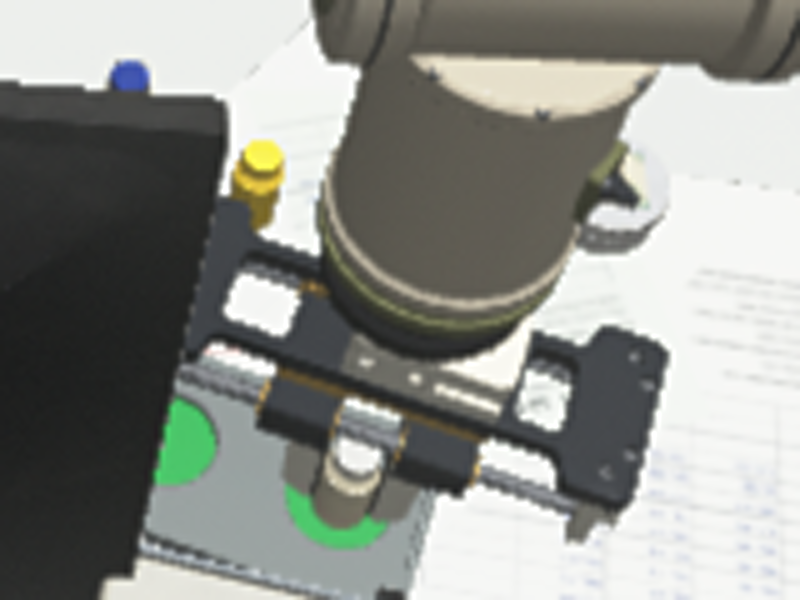

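Request:
{"op": "carry_out", "data": {
  "commands": [
    [[0, 0, 0, 0], [0, 0, 0, 0], [0, 0, 0, 0], [0, 0, 0, 0], [0, 0, -1.0, 0], [0, 0, -2.5, 0], [0, 0, -3.0, 0], [0, 0, -3.0, 0], [0, 0, 0, 0], [0, 0, 0, 0]]
  ],
  "claw": 3.6
}}

```text
t: 17.08
tool_pos: [0.5811, 0.2629, 0.1317]
orientation: [-3.139, -0.002, -0.009]
force: [-0.4, -0.8, -0.1]
opening: 0.0359
```

Request:
{"op": "carry_out", "data": {
  "commands": [
    [[-1.825, 1.815, 0, 0], [-1.825, 1.815, 0, 0], [-1.825, 1.815, 0, 0], [-1.825, 1.815, 0, 0], [-1.825, 1.815, 0, 0], [-1.825, 1.815, 0, 0], [-1.825, 1.815, 0, 0], [-1.825, 1.815, 0, 0], [0, 0, 0, 0], [0, 0, 0, 0], [0, 0, 0, 0]]
  ],
  "claw": 4.5
}}

```text
t: 18.0
tool_pos: [0.4332, 0.1169, 0.1274]
orientation: [-3.141, -0.001, -0.0]
force: [1.2, 0.0, 0.7]
opening: 0.045
```

```bash
python3 - <<'E'
from h import *
grab('side','f1.png',(250,130,450,280),4)
s=robot.read_state();print(s['tool_pos'],s['opening'],s['force'])
E
```

```text
[0.43344222 0.1170986  0.12755479] 0.04471079985374416 [0.79877475 0.07232867 0.33980817]
```

View pics/f1.png

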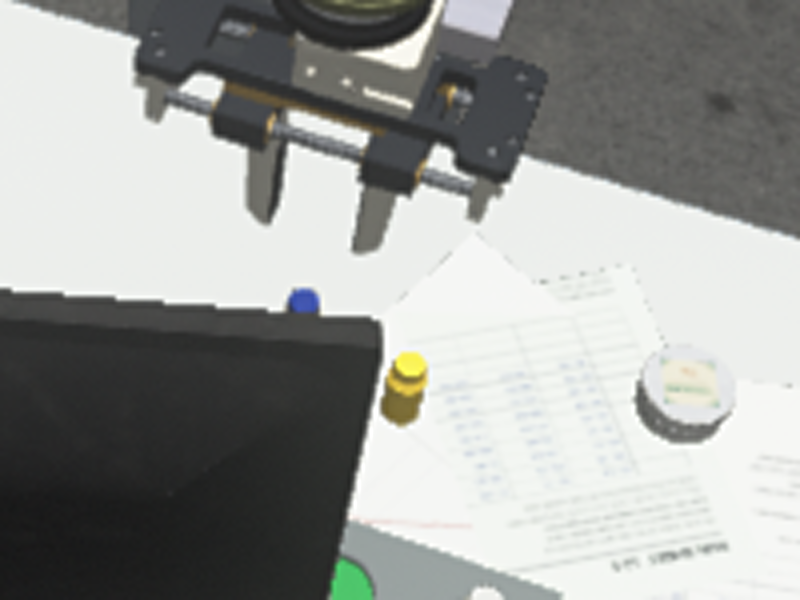

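Request:
{"op": "carry_out", "data": {
  "commands": [
    [[0, 0, 2.0, 0], [0, 0, 2.5, 0], [0, 0, 2.5, 0], [0, 0, 1.5, 0], [0, 0, 1.0, 0], [0, 0, 0.6, 0], [0, 0, 0, 0], [0, 0, 0, 0], [0, 0, 0, 0]]
  ]
}}

```text
t: 18.8
tool_pos: [0.4342, 0.117, 0.0278]
orientation: [-3.141, -0.002, -0.003]
force: [0.4, 0.5, 0.4]
opening: 0.045
```

```bash
python3 - <<'E'
from h import *
grab('side','f2.png',(250,130,450,280),4)
s=robot.read_state();print(s['tool_pos'],s['opening'],s['force'])
E
```

```text
[0.43422897 0.11695274 0.02787   ] 0.04488565656750807 [ 1.47653875 -0.2361963   0.60059573]
```

View pics/f2.png

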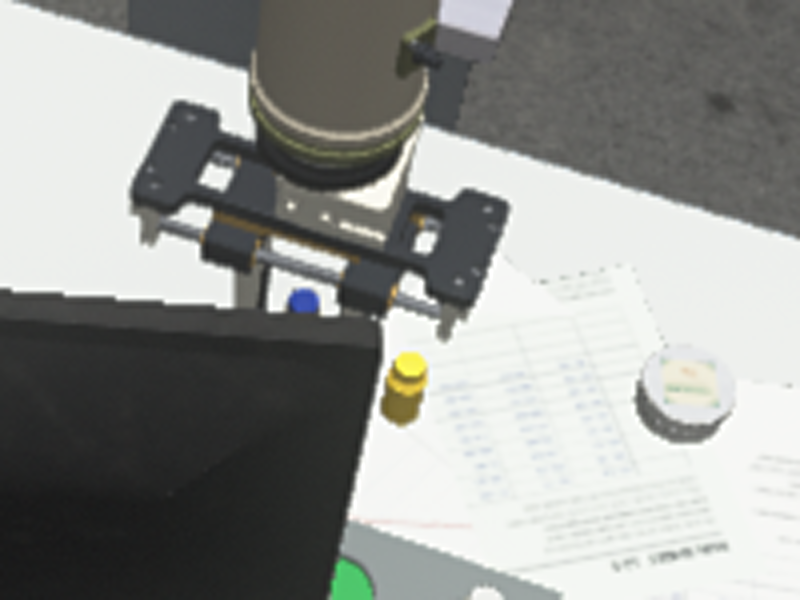

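The blue cap, at side (326,205), is unmoved and sits between the fingers. I close on it.

Request:
{"op": "carry_out", "data": {
  "commands": [
    [[0, 0, 0, 0], [0, 0, 0, 0], [0, 0, 0, 0], [0, 0, 0, 0], [0, 0, 0, 0], [0, 0, 0, 0], [0, 0, 0, 0], [0, 0, 0, 0]]
  ],
  "claw": 1.5
}}

```text
t: 19.52
tool_pos: [0.4333, 0.1168, 0.0269]
orientation: [-3.142, -0.001, -0.001]
force: [-1.1, -0.6, 4.5]
opening: 0.0227
```

Request:
{"op": "carry_out", "data": {
  "commands": [
    [[0, 0, -1.5, 0], [0, 0, -2.5, 0], [0, 0, -2.0, 0], [0, 0, -1.0, 0], [2.08, -0.99, 0, 0], [2.08, -0.99, 0, 0], [2.08, -0.99, 0, 0], [2.08, -0.99, 0, 0], [2.08, -0.99, 0, 0], [2.08, -0.99, 0, 0], [2.08, -0.99, 0, 0], [0, 0, 0, 0], [0, 0, 0, 0], [0, 0, 2.0, 0], [0, 0, 2.0, 0], [0, 0, 1.0, 0], [0, 0, 0, 0], [0, 0, 0, 0], [0, 0, 0, 0]]
  ]
}}

```text
t: 21.1
tool_pos: [0.579, 0.1861, 0.0477]
orientation: [-3.141, -0.001, -0.002]
force: [0.6, -0.6, 0.4]
opening: 0.0225
```

```bash
python3 - <<'E'
from h import *
grab('side','f3.png',(280,190,440,310),5)
s=robot.read_state();print(s['tool_pos'],s['opening'],s['force'])
E
```

```text
[0.57944709 0.18631195 0.04820815] 0.022734032272346497 [-0.94184001 -0.55865359 -0.05063492]
```

View pics/f3.png

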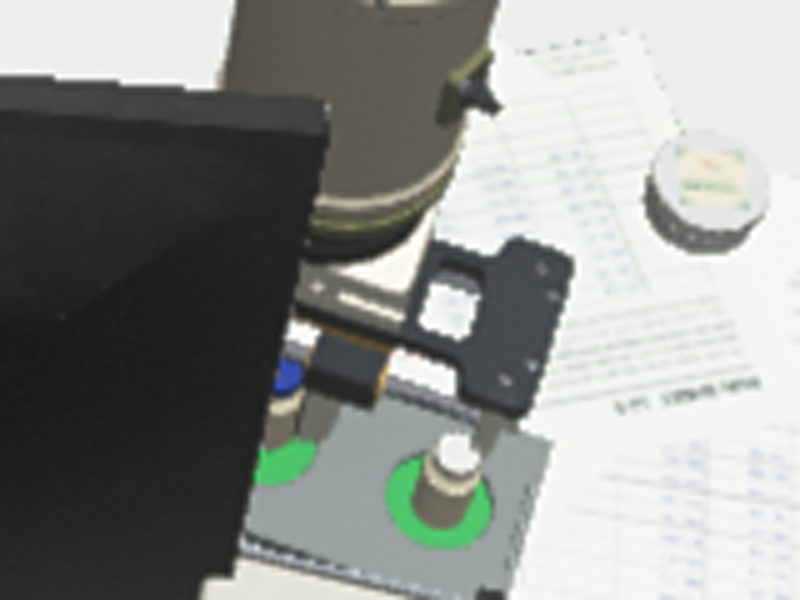

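Request:
{"op": "carry_out", "data": {
  "commands": [
    [[0, 0, 0.7, 0], [0, 0, 0.4, 0], [0, 0, 0.2, 0], [0, 0, 0.1, 0], [0, 0, 0, 0], [0, 0, 0, 0], [0, 0, 0, 0]]
  ]
}}

```text
t: 21.73
tool_pos: [0.5786, 0.1861, 0.0329]
orientation: [3.141, 0.002, -0.0]
force: [-3.5, -1.5, 4.9]
opening: 0.0227
```

Request:
{"op": "carry_out", "data": {
  "commands": [
    [[0, 0, 0, 0], [0, 0, 0, 0], [0, 0, 0, 0], [0, 0, 0, 0], [0, 0, -1.0, 0], [0, 0, -2.5, 0], [0, 0, -3.0, 0], [0, 0, -3.0, 0], [0, 0, 0, 0], [0, 0, 0, 0]]
  ],
  "claw": 3.6
}}

```text
t: 22.57
tool_pos: [0.5808, 0.1867, 0.1314]
orientation: [-3.14, -0.002, -0.009]
force: [-0.1, 0.6, -0.3]
opening: 0.0359
```

Request:
{"op": "carry_out", "data": {
  "commands": [
    [[-1.43, 2.93, 0, 0], [-1.43, 2.93, 0, 0], [-1.43, 2.93, 0, 0], [-1.43, 2.93, 0, 0], [-1.43, 2.93, 0, 0], [-1.43, 2.93, 0, 0], [-1.43, 2.93, 0, 0], [-1.43, 2.93, 0, 0], [-1.43, 2.93, 0, 0], [-1.43, 2.93, 0, 0], [0, 0, 0, 0], [0, 0, 0, 0]]
  ],
  "claw": 5
}}

```text
t: 23.57
tool_pos: [0.4348, -0.1079, 0.1268]
orientation: [-3.141, 0.004, 0.002]
force: [0.7, 0.2, 0.1]
opening: 0.0502
```

Request:
{"op": "carry_out", "data": {
  "commands": [
    [[0, 0, 0, -6.9], [0, 0, 0, -6.9], [0, 0, 0, -6.9], [0, 0, 0, -6.9], [0, 0, 0, -6.9], [0, 0, 0, -6.9], [0, 0, 0, -6.9], [0, 0, 0, -6.9], [0, 0, 0, -6.9], [0, 0, 0, -6.9], [0, 0, 0, -6.9], [0, 0, 0, -6.9], [0, 0, 0, -6.9], [0, 0, 0, 0], [0, 0, 0, 0]]
  ]
}}

```text
t: 24.82
tool_pos: [0.436, -0.1059, 0.1271]
orientation: [-2.228, -2.213, 0.0]
force: [0.4, -0.3, -0.4]
opening: 0.0501
```

```bash
python3 - <<'E'
from h import *
grab('top','g1.png',(140,130,300,250),5)
grab('side','g2.png',(180,100,340,220),5)
from scipy.spatial.transform import Rotation as R
s=robot.read_state();print(s['tool_pos'],s['opening'],R.from_rotvec(s['orientation']).as_matrix().round(3))
E
```

```text
[ 0.43593917 -0.10628783  0.12733131] 0.04992483673367215 [[ 0.007  1.    -0.001]
 [ 1.    -0.007  0.   ]
 [ 0.    -0.001 -1.   ]]
```

View pics/g1.png

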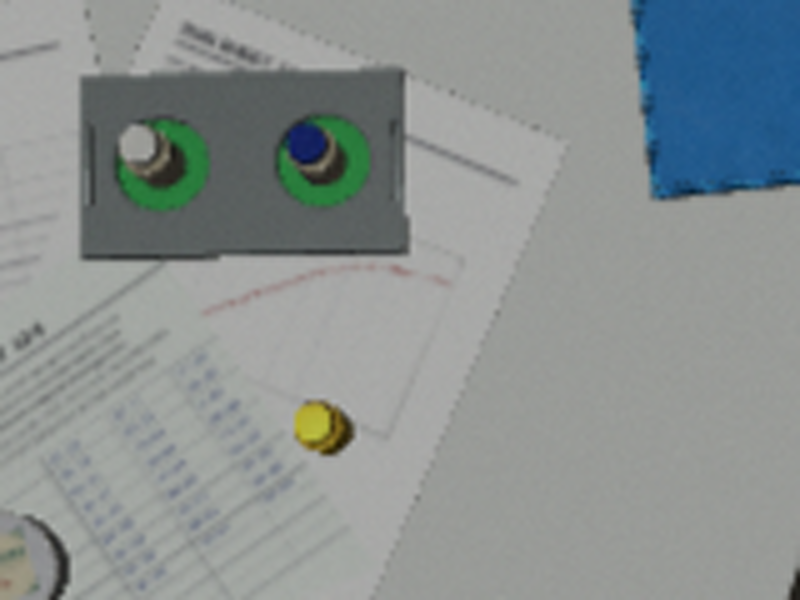

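View pics/g2.png

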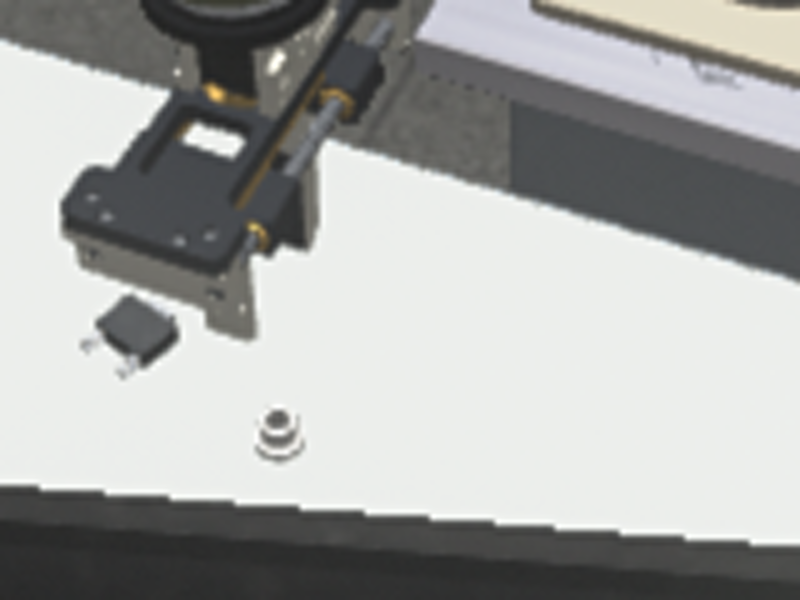

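Request:
{"op": "carry_out", "data": {
  "commands": [
    [[-0.06, 0.04, 2.0, 0], [0, 0, 2.5, 0], [0, 0, 2.5, 0], [0, 0, 1.7, 0], [0, 0, 1.0, 0], [0, 0, 0.6, 0], [0, 0, 0.3, 0], [0, 0, 0, 0], [0, 0, 0, 0], [0, 0, 0, 0], [0, 0, 0, 0]]
  ]
}}

```text
t: 25.83
tool_pos: [0.4371, -0.1079, 0.0227]
orientation: [2.225, 2.215, 0.001]
force: [0.2, 0.1, -0.6]
opening: 0.0501
```

```bash
python3 - <<'E'
from h import *
grab('side','g3.png',(180,100,340,220),5)
s=robot.read_state();print(s['tool_pos'],s['opening'])
E
```

```text
[ 0.43700107 -0.10783535  0.02250787] 0.04985702852323907
```

View pics/g3.png

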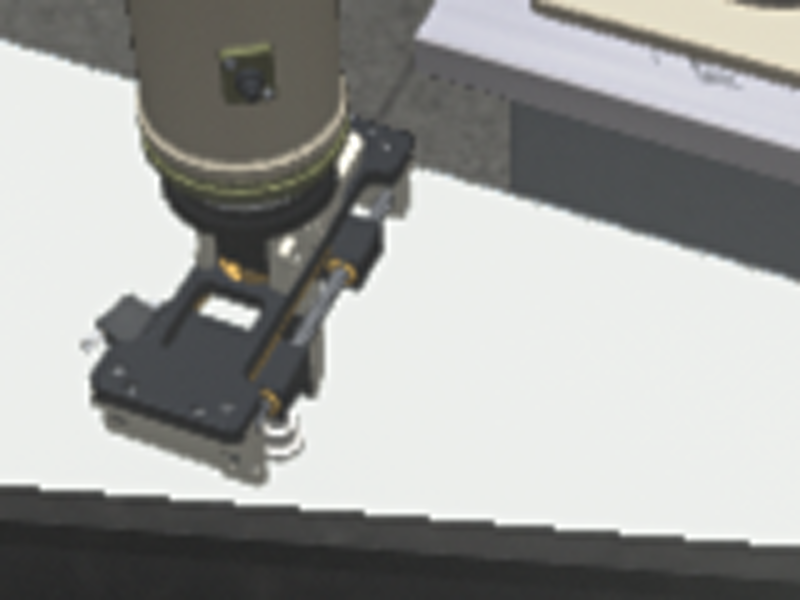

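Request:
{"op": "carry_out", "data": {
  "commands": [
    [[0.05, 0, 0.3, 0], [0, 0, 0.2, 0], [0, 0, 0.05, 0], [0, 0, 0, 0], [0, 0, 0, 0], [0, 0, 0, 0], [0, 0, 0, 0]]
  ]
}}

```text
t: 26.47
tool_pos: [0.4363, -0.1071, 0.0162]
orientation: [2.226, 2.217, -0.0]
force: [-0.6, -0.2, -1.3]
opening: 0.0502
```

Request:
{"op": "carry_out", "data": {
  "commands": [
    [[0, 0, 0, 0], [0, 0, 0, 0], [0, 0, 0, 0], [0, 0, 0, 0], [0, 0, 0, 0], [0, 0, 0, 0], [0, 0, 0, 0]]
  ],
  "claw": 1.5,
  "grip_force": 20
}}

```text
t: 27.05
tool_pos: [0.4363, -0.107, 0.0161]
orientation: [-2.226, -2.217, -0.0]
force: [1.0, -0.5, 0.3]
opening: 0.0224
```

Request:
{"op": "carry_out", "data": {
  "commands": [
    [[0, 0, 0, 0], [0, 0, 0, 0], [0, 0, 0, 0]]
  ]
}}

```text
t: 27.3
tool_pos: [0.4363, -0.107, 0.0161]
orientation: [-2.226, -2.217, -0.0]
force: [-0.4, 0.2, 0.4]
opening: 0.022
```

```bash
python3 - <<'E'
from h import *
grab('side','g4.png',(180,100,340,220),5)
s=robot.read_state();print(s['tool_pos'],s['opening'],s['force'])
E
```

```text
[ 0.43629781 -0.10708544  0.01616251] 0.02184136170038543 [ 0.21117282  0.12960206 -0.24079817]
```

View pics/g4.png

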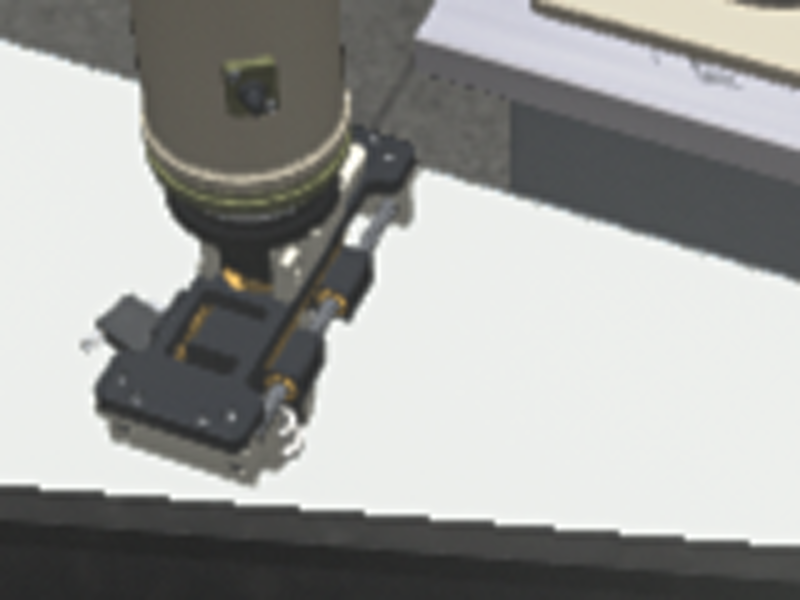

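The opening reads 22 mm where 24 is expected, and the bush has moved a little in the side view. I open, back off and measure again.

Request:
{"op": "carry_out", "data": {
  "commands": [
    [[0, 0, 0, 0], [0, 0, 0, 0], [0, 0, 0, 0], [0, 0, 0, 0], [0, 0, -1.0, 0], [0, 0, -2.0, 0], [0, 0, -3.0, 0], [0, 0, -3.0, 0], [0, 0, -2.0, 0], [-3, 0, 0, 0], [-4, 0, 0, 0], [-4, 0, 0, 0], [-4, 0, 0, 0], [0, 0, 0, 0], [0, 0, 0, 0]]
  ],
  "claw": 5
}}

```text
t: 28.6
tool_pos: [0.4353, -0.2589, 0.1268]
orientation: [2.23, 2.213, 0.0]
force: [-0.2, -0.1, -0.1]
opening: 0.0499
```

```bash
python3 - <<'E'
from h import *
a=grab('side','i1.png',(205,160,265,205),10)
b=grab('top','i2.png',(300,200,360,245),10)
cv2.imwrite('pics/top1.png',cv2.imread('raw_top.png'));cv2.imwrite('pics/side1.png',cv2.imread('raw_side.png'))
s=robot.read_state();print(s['tool_pos'],s['opening'])
cv2.imwrite('pics/i12.png',cv2.resize(np.vstack([a,b]),None,fx=.6,fy=.6))
from m import *
T=cv2.imread('raw_top.png');S=cv2.imread('raw_side.png')
gr=lambda h:abs(h-np.median(h.reshape(-1,3),0)).sum(2)
for n,f,b in(('top',T,(318,207,342,232)),('side',S,(225,176,250,196))):
    c,a=seg(f,b,lambda h:cv2.morphologyEx((gr(h)>24).astype(np.uint8),cv2.MORPH_CLOSE,np.ones((5,5))));p=[(.012,0),(.012,.008),(.009,.018)];x=fit(n,c,p,[.4,.01]);print('bush',n,c,a,x,hullc(n,*x,p)[1])
E
```

```text
[ 0.43550976 -0.25660973  0.12636377] 0.049771308724213585
bush top [328.95789474 219.33684211] 95 [ 0.43573393 -0.10594643] 85.4873248199001
bush side [235.31958763 186.96907216] 97 [ 0.43706673 -0.10791192] 93.46868242241908
```

View pics/i12.png

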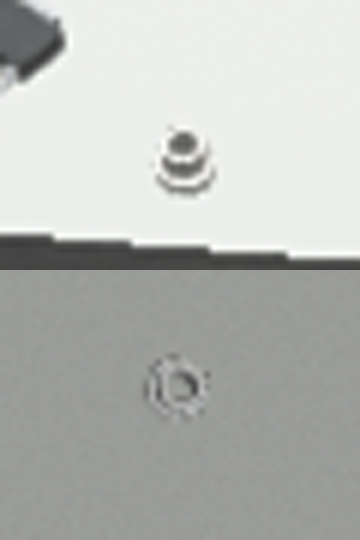

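Request:
{"op": "carry_out", "data": {
  "commands": [
    [[3, 0, 0, 0], [4, 0, 0, 0], [4, 0, 0, 0], [4, 0, 0, 0], [0, 0, 0, 0], [0, 0, 2.0, 0], [0, 0, 3.0, 0], [0, 0, 3.0, 0], [0, 0, 1.5, 0], [0, 0, 1.0, 0], [0, 0, 0.3, 0], [0, 0, 0.2, 0], [0, 0, 0, 0], [0, 0, 0, 0], [0, 0, 0, 0], [0, 0, 0, 0]]
  ]
}}

```text
t: 30.03
tool_pos: [0.4371, -0.1074, 0.0171]
orientation: [2.225, 2.215, 0.001]
force: [0.2, 0.5, -0.5]
opening: 0.0504
```

Request:
{"op": "carry_out", "data": {
  "commands": [
    [[0, 0, 0, 0], [0, 0, 0, 0], [0, 0, 0, 0], [0, 0, 0, 0], [0, 0, 0, 0], [0, 0, 0, 0], [0, 0, 0, 0], [0, 0, 0, 0], [0, 0, 0, 0]]
  ],
  "claw": 2,
  "grip_force": 8
}}

```text
t: 30.78
tool_pos: [0.4363, -0.1071, 0.0161]
orientation: [-2.226, -2.217, 0.0]
force: [0.5, 0.2, 1.2]
opening: 0.023
```

Request:
{"op": "carry_out", "data": {
  "commands": [
    [[0, 0, 0, 0], [0, 0, -0.5, 0], [0, 0, -1.0, 0], [0, 0, -0.5, 0], [0, 0, 0, 0], [0, 0, 0, 0]]
  ],
  "grip_force": 10
}}

```text
t: 31.28
tool_pos: [0.4371, -0.1073, 0.0371]
orientation: [2.225, 2.215, 0.001]
force: [-0.1, -0.7, -1.0]
opening: 0.0225
```

```bash
python3 - <<'E'
from h import *
grab('side','j1.png',(200,140,280,200),9)
s=robot.read_state();print(s['tool_pos'],s['opening'],s['force'])
E
```

```text
[ 0.43663556 -0.10721143  0.03655345] 0.02224515887367087 [-0.61255463 -0.15583775 -0.24348265]
```

View pics/j1.png

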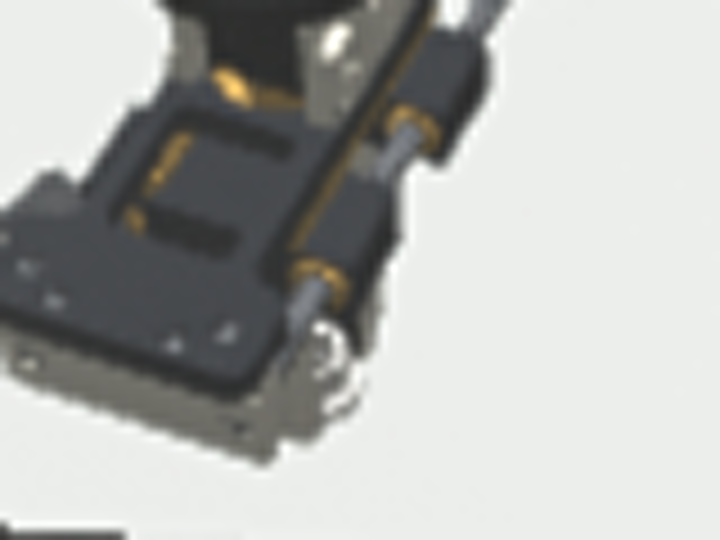

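Request:
{"op": "carry_out", "data": {
  "commands": [
    [[0, 0, -1.5, 0], [0, 0, -2.0, 0], [0, 0, -2.0, 0], [0, 0, -0.5, 0], [0.2, 1.75, 0, 0], [0.2, 1.75, 0, 0], [0.2, 1.75, 0, 0], [0.2, 1.75, 0, 0], [0.2, 1.75, 0, 0], [0.2, 1.75, 0, 0], [0.2, 1.75, 0, 0], [0.2, 1.75, 0, 0], [0.2, 1.75, 0, 0], [0.3, 1.75, 0, 0], [0, 0, 0, 0], [0, 0, 0, 0], [0, 0, 0, 0]]
  ]
}}

```text
t: 32.75
tool_pos: [0.6102, -0.0867, 0.0949]
orientation: [-2.225, -2.216, 0.002]
force: [-0.3, -0.2, -0.4]
opening: 0.0225
```

```bash
python3 - <<'E'
from h import *
grab('top','k1.png',(230,90,350,180),6)
s=robot.read_state();print(s['tool_pos'],s['opening'],s['force'])
E
```

```text
[ 0.61023004 -0.0868261   0.09527228] 0.022393609758981504 [ 0.0987909   0.02377459 -0.48280059]
```

View pics/k1.png

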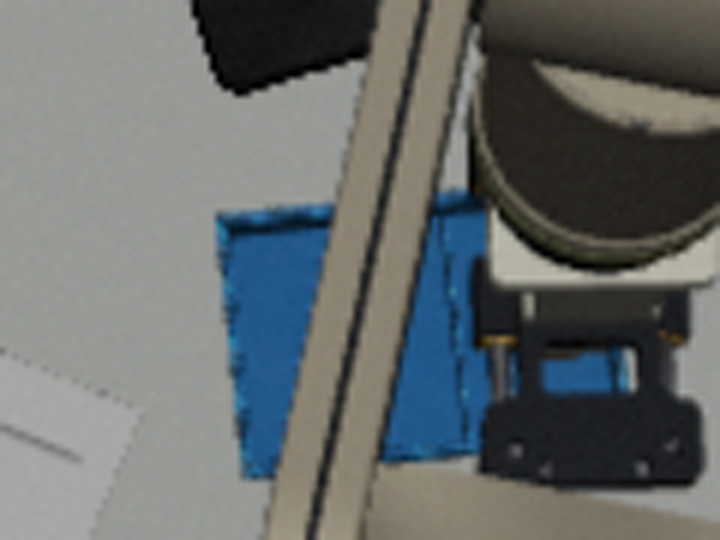

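Request:
{"op": "carry_out", "data": {
  "commands": [
    [[0.1, 0.15, 1.5, 0], [0, 0, 1.5, 0], [0, 0, 1.5, 0], [0, 0, 1.0, 0], [0, 0, 0.8, 0], [0, 0, 0.5, 0], [0, 0, 0.3, 0], [0, 0, 0.2, 0], [0, 0, 0, 0], [0, 0, 0, 0], [0, 0, 0, 0], [0, 0, 0, 0]]
  ]
}}

```text
t: 33.8
tool_pos: [0.6133, -0.0859, 0.0237]
orientation: [2.226, 2.216, 0.001]
force: [-0.7, -0.0, 0.1]
opening: 0.0228
```

Request:
{"op": "carry_out", "data": {
  "commands": [
    [[0, 0, 0.06, 0], [0, 0, 0.04, 0], [0, 0, 0, 0], [0, 0, 0, 0], [0, 0, 0, 0], [0, 0, 0, 0]]
  ]
}}

```text
t: 34.3
tool_pos: [0.6131, -0.0858, 0.0224]
orientation: [2.226, 2.216, 0.0]
force: [0.4, -0.1, 1.5]
opening: 0.0227
```

Request:
{"op": "carry_out", "data": {
  "commands": [
    [[0, 0, 0.03, 0], [0, 0, 0, 0], [0, 0, 0, 0]]
  ]
}}

```text
t: 34.55
tool_pos: [0.6131, -0.0858, 0.0223]
orientation: [2.226, 2.217, 0.0]
force: [0.2, 0.9, 6.2]
opening: 0.0227
```

Request:
{"op": "carry_out", "data": {
  "commands": [
    [[0, 0, 0, 0], [0, 0, 0, 0], [0, 0, 0, 0], [0, 0, 0, 0], [0, 0, -0.5, 0], [0, 0, -1.5, 0], [0, 0, -2.5, 0], [0, 0, -3.0, 0], [0, 0, -3.0, 0], [0, 0, -2.5, 0], [0, -3.0, 0, 0], [-1.5, -3.0, 0, 0], [-3, -2.5, 0, 0], [-3, -2.5, 0, 0], [-3, -2.5, 0, 0], [-3, -2.5, 0, 0], [-3, -2.5, 0, 0], [-3, -2.5, 0, 0], [0, 0, 0, 0], [0, 0, 0, 0]]
  ],
  "claw": 3.4
}}

```text
t: 36.22
tool_pos: [0.4009, -0.2814, 0.1523]
orientation: [2.231, 2.211, 0.0]
force: [0.2, 0.6, 0.3]
opening: 0.0343
```

```bash
python3 - <<'E'
from h import *
grab('top','l1.png')
im=cv2.imread('raw_top.png');cv2.imwrite('pics/l2.png',cv2.resize(im[110:200,140:460],None,fx=2.5,fy=2.5,interpolation=2));cv2.imwrite('pics/l4.png',cv2.resize(im[110:180,260:345],None,fx=8,fy=8,interpolation=2))
grab('side','l3.png')
s=robot.read_state();print(s['t'],s['tool_pos'],s['opening'],s['force'])
E
```

```text
36.3167 [ 0.40241329 -0.27964252  0.15210806] 0.03378521512308206 [ 0.74576712  0.04035529 -0.2972573 ]
```

View pics/l1.png

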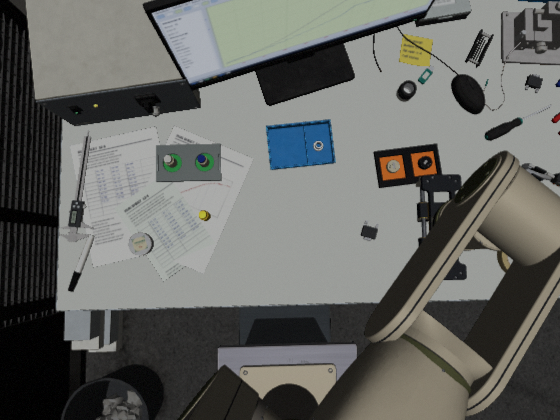

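View pics/l4.png

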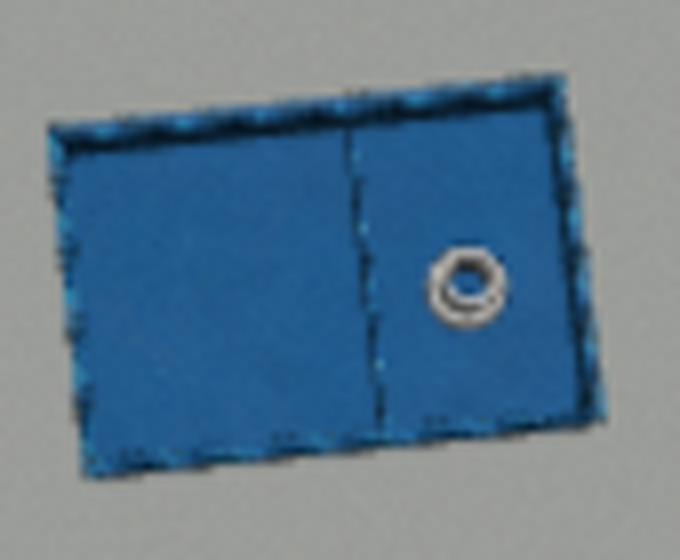

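View pics/l2.png

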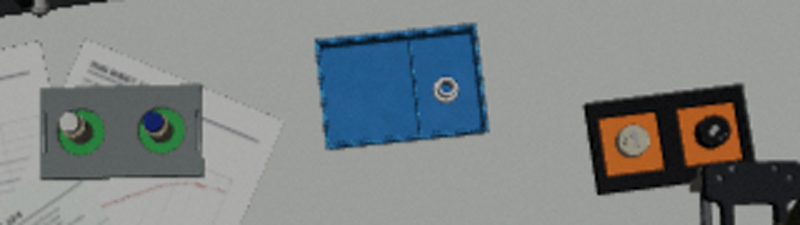

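All five things are where they belong: vials at (168,160) and (203,159), bush standing at (318,146), mounts at (393,166) and (425,163). The tin at (140,244) and the plug adapter at (369,231) look unmoved. I hand the job in.

```bash
python3 -c "
from plant import robot
print(robot.close_job())"
```

```text
the job is handed in; nothing more can be done
None
```

The sorting is done and handed in at about 36 s, in the order you gave: mounts, then vials, then the bush.
- **Mounts:** the black and cream mounts each lie flat in a pocket of the black carrier.
- **Vials:** the white- and blue-capped vials each stand upright in a well of the grey carrier.
- **Bush:** it stands on its collar near the middle of the smaller bay of the blue tray.

**Last checks:** the final top picture shows all five in place, with the grease tin, plug adapter and yellow vial where they were at the start. The arm was clear of everything. The highest tool force I saw in a reading was about 6 N, as the bush touched the tray floor. I checked the bush by the top picture only, as the monitor hides the tray from the side camera.

**One disagreement:** my first grip on the bush read 22 mm instead of 24 mm. I let go and measured again: the bush had not moved, so I gripped it more gently. The reading stayed low, at about 22 to 23 mm, probably from give in the pads or fingers, but the bush lifted upright and held.

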